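# Make up two table condiment sets at a food stall

### The job

Make up the two table sets from the stock on the counter. Oblong tray: set the white drip dish in its larger bay first, then stand the tall round sauce bottle in that dish, and stand the domed steel shaker in the smaller bay. Round tray: the bigger jar and the open steel toothpick cup, side by side; everything upright, flat on its floor and let go, the glass set down gently, not dropped, and the square bottle and the small jar left where they are.

Things in the scene. Friction and masses are not known exactly. Their poses are not given: they have to be found in the camera images.
- drip_dish: Small round white ceramic dish, open at the top, straight-sided: 64 mm outside diameter, 58 mm inside, 28 mm high, inner floor 4 mm above its underside, 70 g. Origin at the centre of its underside, z up. Loose.
- sauce_bottle: Tall round amber glass sauce bottle, full and closed: body 42 mm diameter up to 80 mm height, then a sloping shoulder to a 22 mm neck at 92 mm, black cap 26 mm wide, 112 mm high over all, 240 g. Origin at the centre of its underside, z up. Loose.
- shaker: Round steel shaker with a domed steel top: body 40 mm diameter, straight up to 55 mm height, collar 42 mm at 55 to 63 mm, 79 mm high over all, 120 g. Origin at the centre of its underside, z up. Loose.
- big_jar: The bigger of two round glass jars with red contents and flat aluminium lids: glass 58 mm diameter up to 56 mm height, lid 60 mm diameter, 70 mm high over all, 260 g. Origin at the centre of its underside, z up. Loose.
- pick_cup: Open, empty round steel toothpick cup, straight-sided: 46 mm outside diameter, 60 mm high, wall 3 mm, 90 g. Origin at the centre of its underside, z up. Loose.
- square_bottle: Square amber glass bottle, 44 x 44 mm, straight up to 64 mm height, then a round neck and black cap, 89 mm high over all. Origin at the centre of its underside, z up. Loose; not wanted in either set, stays where it is.
- small_jar: The smaller jar with a flat aluminium lid: glass 41 mm diameter, lid 43 mm, 44 mm high over all. Origin at the centre of its underside, z up. Loose; not wanted in either set, stays where it is.
- oblong_tray: Oblong blue plastic tray, fixed to the counter: 108 mm along its x, 174 mm along its y, rim 12 mm high and 4 mm thick, floor 3 mm thick. A low crosswise wall (12 mm high, 4 mm thick) parts it into two bays: the larger, 96 mm along y, is centred at (0, +35 mm) in the tray's frame; the smaller, 66 mm along y, at (0, -50 mm). Both are 100 mm wide along x. Origin at the centre of its underside, z up; its x points roughly away from the robot.
- round_tray: Round blue plastic tray, fixed to the counter: 160 mm outside diameter, 152 mm inside, rim 12 mm high, floor 3 mm thick. Origin at the centre of its underside, z up.
Not all that is in view belongs to the job. What is shaped like the oblong_tray but turquoise is not meant.

How it is judged:
By the outcome, as a careful person would: the job done as asked, in the order asked, and still so for the second after the job is handed in, with the robot touching nothing.
It also fails if it takes over 134 s, if anything falls off the work surface, if the arm or the gripper's body presses on something with over 40 N, if the wrist force passes 120 N, or if a joint passes its speed limit or range.

### The arm

A 6-joint arm with a two-finger parallel gripper is mounted at the origin on the work surface. World frame = base frame: x ahead of the robot, y to its left, z up, the work surface at z = 0. Lengths are in m, angles in rad, forces in N, time in s.
With the tool pointing down it reaches from about 0.3 to 0.775 m from the base axis. Payload 14.6 kg.
Tool frame: the origin (TCP) lies on the centre line of the jaws, within the pads' length; the fingertips stand 19 mm ahead of it and the grasp point (between the pads) is the TCP; y points along the fingers, x is the direction in which the jaws open and shut, and the axes are right-handed (so a half turn about y gives the same grasp; the last joint's range is limited). The gripper opens to 94 mm and grips with 3 to 60 N. Pads are 16 mm wide; open, the fingers measure 119 mm over their backs; the gripper's body (75 mm by 177 mm) begins 78 mm behind the grasp point.
Start: joints at [-1.403, 0.3, 1.521, -0, 1.321, -0.067], TCP at [0.128, -0.535, 0.224] pointing down, gripper open.
Joint ranges: [-3.03, 3.03], [-0.79, 2.21], [0.23, 2.52], [-1.04, 4.18], [0, 3.07], [-2.55, 2.55]. Speed limits (rad/s): [2.22, 2.22, 2.57, 3.14, 3.14, 3.14].

### API

Orientations are given as [roll, pitch, yaw] about the fixed x, y, z axes, in that order (R = Rz(yaw) Ry(pitch) Rx(roll)).
In Python, from station import ctrl, optics gives the robot as it stands.
- The arm moves only by the tool jog_arm, never from a script. Its argument "targets" is a list of rows, each a list of 3 entries, a list of its own where there are three numbers: the finger opening in cm, from 0 to 9.4, then the shift along the tool's x, y, z in cm, then the turn about the tool's y in rad. A call has 1 to 10 rows; each row is the pose to reach, as a shift and turn from the pose commanded when the call began, along the tool's axes at that moment; what a row does not reach only later rows make up. A row lasts 1/10 s, in which the tool goes at most 50 mm and 8.59 degrees, less where a joint would pass 70% of its speed; a pose out of reach is approached as far as the arm can. A call with a gripper value outside its range is refused whole. The fingers move at their own pace and stop on an object; "grip_force" is the grip in N (left out, the last holds). Time passes only in rows, so rows that repeat a pose let the fingers close. It gives the time, the measured TCP pose, the force and the opening at its end, in the units of the state.
- ctrl.get_obs(): the state, without advancing time (a new reading comes with each control period).
- optics.camera(name): name is "scene" or "top" or "wrist"; returns a dict with "img" (420x560x3 uint8, red, green, blue), "range_z" (420x560 float32, m along the optical axis (not along the pixel's ray), 0 where there is no reading), "camera_matrix" (3x3 intrinsics, pixels), "k1" (the pictures are not rectified: a ray, as slopes to the right and down, at radius r is drawn at 1 + k1 r^2 times it, then the intrinsics apply), "world_to_cam" (4x4, takes a point from world to camera coordinates); the wrist camera has in their place "mount" (4x4, takes a point from camera to tool coordinates, whose origin is the TCP and whose axes are the tool frame's). Camera axes: x right, y up, looking along -z (the intrinsics and any distortion apply to the point x, -y, -z); pixel columns grow to the right and rows downward; lengths in m; the calibration is good to about 2 mm. A picture is of the moment at which its call begins: read the wrist's pose just before it.
- ctrl.hand_in(): hands the job in, once; it reports no verdict.
The state is a dict: "time_s": time; "qpos": joint angles; "joint_vel": joint speeds; "tau": joint torques, N m; "ee_pos": TCP position; "eef_rot": TCP orientation; "force": force on the tool from outside, world axes, zero at the start; "moment": the same for the moment, N m; "grip_width": finger opening in m.
Only numpy, scipy, OpenCV 4.12 (cv2) and the standard library are available. Lean on these libraries where they do the work, as an engineer would, in place of code of your own. Each camera call takes 0.05 s, during which the arm holds its last target. There are 200 camera calls.

## Working session

There is one attempt and no reset: what is moved stays moved. The work goes in short steps, Python scripts to look and compute and a tool call to move; the robot and the scene stay as the last step left them, time stands still between calls to the robot, and variables do not carry over. Pictures are saved under pics/ and viewed, about 12 in all and at most 16, crops included, and the job is handed in when it is done.

Besides the shell and the picture viewer there is one more tool, called after ">>>" as name(argument=value, ...), one argument or row to a line, values as JSON. jog_arm: Moves the arm, as the interface text tells. Its arguments: {"type":"object","properties":{"targets":{"type":"array","items":{"type":"array"}},"grip_force":{"type":"number"}},"required":["targets"]}

```bash
mkdir -p pics; cat > h.py <<'E'
import numpy as np, cv2
from station import ctrl, optics
from scipy.spatial.transform import Rotation as R
def pose():
    o=ctrl.get_obs(); T=np.eye(4); r=np.array(o['eef_rot'])
    T[:3,:3]=R.from_euler('xyz',r).as_matrix() if r.size==3 else r.reshape(3,3)
    T[:3,3]=o['ee_pos']; return T
def shot(n,save=None):
    T=pose(); c=optics.camera(n)
    c['c2w']=T@np.array(c['mount']) if n=='wrist' else np.linalg.inv(c['world_to_cam'])
    if save: cv2.imwrite(f'pics/{save}.png',c['img'][:,:,::-1])
    return c
def ray(c,uv):
    uv=np.array(uv,float).reshape(-1,2);K=np.array(c['camera_matrix'])
    d=np.stack([(uv[:,0]-K[0,2])/K[0,0],(uv[:,1]-K[1,2])/K[1,1]],1); s=d.copy()
    for _ in range(20): s=d/(1+c['k1']*(s**2).sum(1,keepdims=True))
    v=np.c_[s[:,0],-s[:,1],-np.ones(len(s))]
    return c['c2w'][:3,3], v@c['c2w'][:3,:3].T
def onplane(c,uv,z):
    o,v=ray(c,uv); return o+v*((z-o[2])/v[:,2])[:,None]
def cloud(c):
    h,w=c['range_z'].shape; u,v=np.meshgrid(np.arange(w),np.arange(h))
    o,d=ray(c,np.c_[u.ravel(),v.ravel()]); return (o+d*c['range_z'].reshape(-1,1)).reshape(h,w,3)
E
python3 - <<'E'
from h import *
o=ctrl.get_obs(); print(o)
c=shot('top','top0'); print(c['c2w'],c['camera_matrix'],c['k1']); 
c=shot('scene','scene0'); print(c['c2w'])
E
```

```text
{'time_s': 0.0, 'qpos': array([-1.40260430e+00,  3.00449471e-01,  1.52155980e+00,  8.87388974e-06,
        1.32068379e+00, -6.65868693e-02]), 'joint_vel': array([ 0.00028875,  0.00119698,  0.00145556,  0.00025343, -0.0001632 ,
       -0.0012468 ]), 'tau': array([-3.31394040e-04, -5.31803727e+01, -3.52736664e+01,  7.07655237e-02,
        2.44454015e-02, -1.12939072e-04]), 'ee_pos': array([ 0.12791332, -0.53468392,  0.22390718]), 'eef_rot': array([-1.57071453e+00,  1.09740316e-03, -1.33601959e+00]), 'force': array([-0.16607395,  0.05486799, -0.1172876 ]), 'moment': array([-0.0163244 ,  0.0137877 ,  0.02993119]), 'grip_width': 0.0937544343059456}
[[ 0.02429382  0.99426815 -0.10411846  0.29550909]
 [-0.99964846  0.02526663  0.00803437  0.02244785]
 [ 0.01061905  0.10388667  0.99453245  1.40935569]
 [ 0.          0.          0.          1.        ]] [[520.19553003   0.         277.73234304]
 [  0.         520.19553003 206.40955295]
 [  0.           0.           1.        ]] 0.06506552887082258
[[-0.44399735 -0.76030567  0.47413251  0.92389943]
 [ 0.89600738 -0.38033427  0.22916505  0.25241712]
 [ 0.00609336  0.52657491  0.8501069   0.90663585]
 [ 0.          0.          0.          1.        ]]
```

View pics/top0.png

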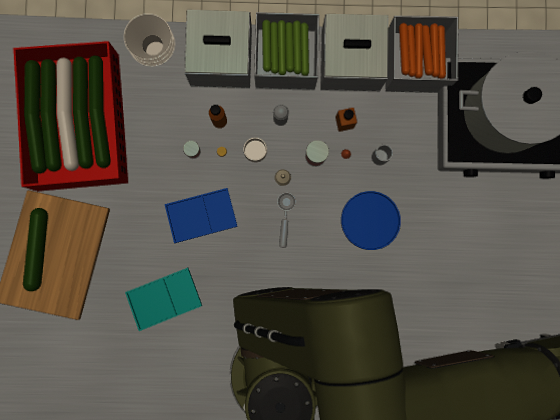

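View pics/scene0.png

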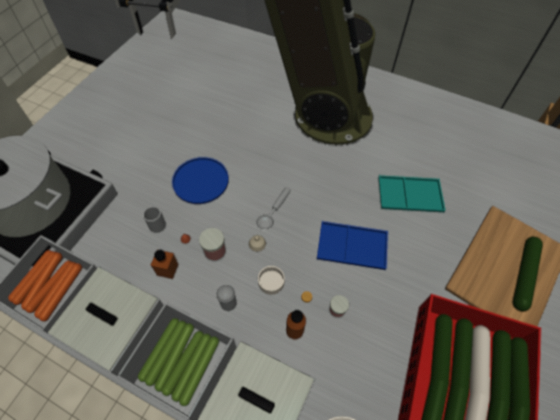

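The top view shows:
- sauce bottle (217,116), shaker (281,114), square bottle (347,119)
- small jar (191,148), dish (255,150), big jar (317,151), cup (382,154)
- blue oblong tray (201,216), round tray (371,220), turquoise decoy tray (164,299)

Possible mix-ups:
- sauce bottle: the square bottle (347,119)
- big jar: the small jar (191,148)
- cup or shaker: each other, or the strainer (286,202)
- dish: the white bucket (150,40)

```bash
python3 - <<'E'
from h import *
c=shot('top'); P=cloud(c); 
print('table z',[P[r,q].round(3) for r,q in [(190,140),(260,330),(130,300)]])
m=(P[:,:,2]>0.015)&(c['range_z']>0)
m[:85]=0;m[240:]=0;m[:,:130]=0;m[:,440:]=0
n,l,s,ce=cv2.connectedComponentsWithStats(m.astype(np.uint8))
for i in range(1,n):
    if s[i,4]<20: continue
    p=P[l==i]; zt=p[:,2].max(); t=p[p[:,2]>zt-0.012]
    print(ce[i].round(),s[i,4],'zmax %.3f'%zt,'topmid',((t.max(0)+t.min(0))/2)[:2].round(3),'span',(t.max(0)-t.min(0))[:2].round(3))
hsv=cv2.cvtColor(c['img'],cv2.COLOR_RGB2HSV)
b=cv2.inRange(hsv,(108,120,60),(128,255,255)); n,l,s,ce=cv2.connectedComponentsWithStats(b)
for i in range(1,n):
    if s[i,4]<500: continue
    k=(l==i).astype(np.uint8); ct=max(cv2.findContours(k,0,1)[0],key=cv2.contourArea).reshape(-1,2)
    w=onplane(c,ct,0.012)[:,:2].astype(np.float32); r=cv2.minAreaRect(w*1000); print('tray',r,cv2.boxPoints(r).round(0).tolist())
g=P[:85,180:460]; print('bins zmax',g[:,:,2].max(), 'nearest x', g[g[:,:,2]>.03][:,0].min())
im=cv2.resize(c['img'][95:245,150:420],None,fx=2.9,fy=2.9,interpolation=2); cv2.imwrite('pics/crop1.png',im[:,:,::-1])
E
```

```text
table z [array([0.478, 0.386, 0.   ]), array([ 0.301, -0.133,  0.001]), array([ 0.657, -0.045, -0.   ])]
[288.  86.] 164 zmax 0.038 topmid [ 0.771 -0.002] span [0.008 0.16 ]
[353.  87.] 250 zmax 0.053 topmid [ 0.772 -0.192] span [0.003 0.141]
[421. 100.] 420 zmax 0.066 topmid [ 0.771 -0.347] span [0.003 0.122]
[217. 116.] 302 zmax 0.122 topmid [0.675 0.179] span [0.024 0.023]
[280. 114.] 248 zmax 0.084 topmid [0.686 0.01 ] span [0.035 0.034]
[346. 119.] 382 zmax 0.095 topmid [ 0.679 -0.165] span [0.025 0.025]
[255. 149.] 123 zmax 0.035 topmid [0.594 0.078] span [0.061 0.062]
[191. 149.] 226 zmax 0.051 topmid [0.588 0.246] span [0.041 0.042]
[316. 153.] 469 zmax 0.079 topmid [ 0.584 -0.088] span [0.06  0.058]
[382. 154.] 214 zmax 0.066 topmid [ 0.585 -0.265] span [0.044 0.044]
[345. 154.] 61 zmax 0.032 topmid [ 0.59  -0.169] span [0.019 0.019]
[282. 177.] 198 zmax 0.048 topmid [0.521 0.002] span [0.016 0.016]
[284. 230.] 120 zmax 0.027 topmid [ 0.38  -0.006] span [0.051 0.019]
tray ((413.48736572265625, 217.92889404296875), (107.57125091552734, 173.3307647705078), 16.402873992919922) [[337.0, 286.0], [386.0, 120.0], [490.0, 150.0], [441.0, 316.0]]
tray ((411.79296875, -238.14479064941406), (156.92355346679688, 156.01707458496094), 0.6443976759910583) [[332.0, -161.0], [334.0, -317.0], [491.0, -315.0], [489.0, -159.0]]
bins zmax 1.409355687348141 nearest x 0.2955090884461235
```

View pics/crop1.png

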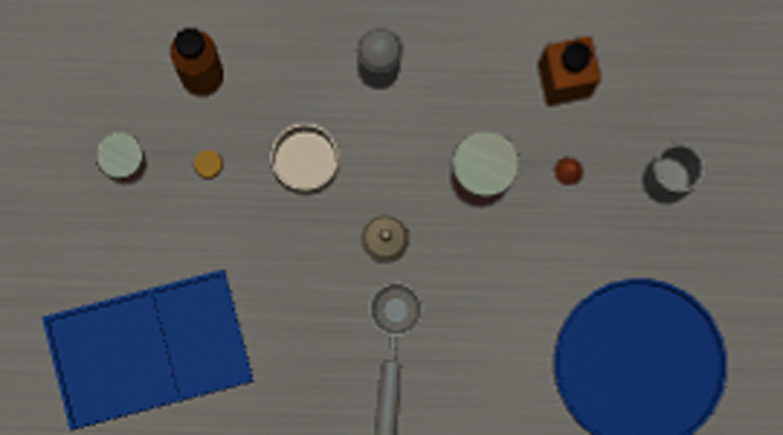

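All heights match the descriptions, so the choices are confirmed. The crop also shows the larger bay on the left and an onion and caps as extras. I'll use yaw 0.286 (along the tray's x) throughout and start by moving above the dish.

>>> jog_arm(
  targets=[
    [8.0, [-48.8, 0, 59.6], -1.622],
    [8.0, [-48.8, 0, 59.6], -1.622],
    [8.0, [-48.8, 0, 59.6], -1.622],
    [8.0, [-48.8, 0, 59.6], -1.622],
    [8.0, [-48.8, 0, 59.6], -1.622],
    [8.0, [-48.8, 0, 59.6], -1.622],
    [8.0, [-48.8, 0, 59.6], -1.622],
    [8.0, [-48.8, 0, 59.6], -1.622],
    [8.0, [-48.8, 0, 59.6], -1.622],
    [8.0, [-48.8, 0, 59.6], -1.622],
  ],
  grip_force=15,
)

```text
time_s: 1.15
ee_pos: [0.4313, -0.1349, 0.2246]
eef_rot: [-1.571, -0.0, 0.17]
force: [1.2, -0.7, 0.1]
grip_width: 0.0799
```

```bash
cat > d.py <<'E'
# python3 d.py x y z yaw : tool-axis shift (cm) and turn to reach world pose
import sys; from h import *
a=list(map(float,sys.argv[1:])); T=pose(); e=np.array(ctrl.get_obs()['eef_rot'])
s=T[:3,:3].T@(np.array(a[:3])-T[:3,3])*100
print('t',round(ctrl.get_obs()['time_s'],2),'pos',T[:3,3].round(4),'rpy',e.round(3),'shift',s.round(2),'turn',round(e[2]-a[3],3),'w',round(ctrl.get_obs()['grip_width'],4))
E
python3 d.py 0.594 0.078 0.2 0.286
```

```text
t 1.15 pos [ 0.4313 -0.1349  0.2246] rpy [-1.571 -0.     0.17 ] shift [19.63  2.46 18.22] turn -0.116 w 0.0799
```

>>> jog_arm(
  targets=[
    [8.0, [12.43, 2.46, 18.22], -0.116],
    [8.0, [12.43, 2.46, 18.22], -0.116],
    [8.0, [12.43, 2.46, 18.22], -0.116],
    [8.0, [12.43, 2.46, 18.22], -0.116],
    [8.0, [12.43, 2.46, 18.22], -0.116],
    [8.0, [12.43, 2.46, 18.22], -0.116],
    [8.0, [12.43, 2.46, 18.22], -0.116],
    [8.0, [12.43, 2.46, 18.22], -0.116],
  ],
)

```text
time_s: 1.95
ee_pos: [0.5231, 0.0622, 0.2]
eef_rot: [-1.571, -0.0, 0.279]
force: [1.5, 0.6, -0.1]
grip_width: 0.08
```

```bash
python3 d.py 0.594 0.078 0.2 0.286; python3 - <<'E'
from h import *
c=shot('wrist','w1'); print(c['c2w'][:3,3]); P=cloud(c)
from h import *
m=(P[:,:,2]>0.015)&(c['range_z']>0)&(P[:,:,2]<.15)
n,l,s,ce=cv2.connectedComponentsWithStats(m.astype(np.uint8))
for i in range(1,n):
    if s[i,4]<100: continue
    p=P[l==i]; zt=np.percentile(p[:,2],98); t=p[p[:,2]>zt-0.008]
    print(ce[i].round(),s[i,:4],'ztop %.3f'%zt,'mid',((t.max(0)+t.min(0))/2)[:2].round(4),'span',(t.max(0)-t.min(0))[:2].round(3))
E
```

```text
t 1.95 pos [0.5231 0.0622 0.2   ] rpy [-1.571 -0.     0.279] shift [ 7.25  0.   -0.43] turn -0.007 w 0.08
[0.50143882 0.1355408  0.36017096]
[389.  51.] [365  26  48  50] ztop 0.046 mid [0.5863 0.2474] span [0.043 0.043]
[529. 183.] [474  92  86 169] ztop 0.107 mid [0.7903 0.136 ] span [0.046 0.075]
[457. 141.] [416 120  86  45] ztop 0.113 mid [0.6739 0.1792] span [0.026 0.025]
[342. 205.] [314 177  55  54] ztop 0.029 mid [0.593  0.0788] span [0.063 0.064]
[144. 216.] [115 202  61  30] ztop 0.020 mid [ 0.3681 -0.0036] span [0.075 0.02 ]
[264. 244.] [247 227  35  34] ztop 0.045 mid [0.5196 0.0036] span [0.011 0.009]
[497. 264.] [447 236 113  56] ztop 0.100 mid [0.798  0.0663] span [0.062 0.035]
[400. 277.] [377 256  44  48] ztop 0.079 mid [0.6826 0.0137] span [0.029 0.029]
[292. 307.] [271 296  43  19] ztop 0.057 mid [ 0.5755 -0.0619] span [0.03  0.012]
[290. 355.] [270 346  48  25] ztop 0.071 mid [ 0.5847 -0.1006] span [0.054 0.03 ]
[341. 371.] [324 361  37  19] ztop 0.048 mid [ 0.6734 -0.1473] span [0.041 0.017]
```

View pics/w1.png

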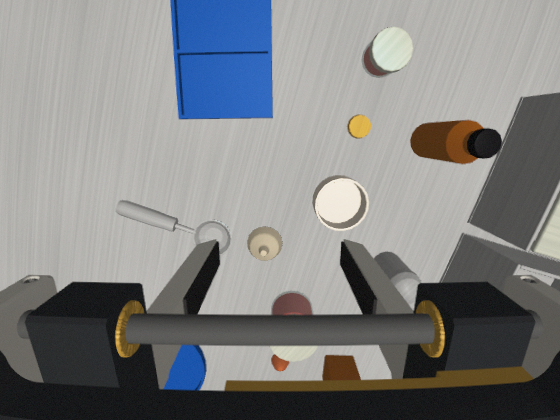

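Wrist view: dish (342,205), sauce bottle (457,141) and shaker (400,277) agree with the top view within 3 mm, and all heights are right. Grasping the dish now.

>>> jog_arm(
  targets=[
    [8.0, [7.2, 0, -0.4], -0.007],
    [8.0, [7.2, 0, -0.4], -0.007],
    [8.0, [7.2, 4, -0.4], -0.007],
    [8.0, [7.2, 8.5, -0.4], -0.007],
    [8.0, [7.2, 13, -0.4], -0.007],
    [8.0, [7.2, 15.5, -0.4], -0.007],
    [8.0, [7.2, 17, -0.4], -0.007],
    [8.0, [7.2, 17.7, -0.4], -0.007],
    [8.0, [7.2, 17.7, -0.4], -0.007],
    [6.0, [7.2, 17.7, -0.4], -0.007],
  ],
  grip_force=15,
)

```text
time_s: 3.0
ee_pos: [0.5945, 0.0792, 0.0243]
eef_rot: [-1.571, -0.002, 0.287]
force: [0.6, -0.8, 0.8]
grip_width: 0.0752
```

>>> jog_arm(
  targets=[
    [5.0, [0, 0, 0], 0],
    [5.0, [0, 0, 0], 0],
    [5.0, [0, 0, 0], 0],
    [5.0, [0, 0, 0], 0],
    [5.0, [0, -3, 0], 0],
    [5.0, [0, -6, 0], 0],
    [5.0, [0, -10, 0], 0],
    [5.0, [0, -10, 0], 0],
  ],
)

```text
time_s: 3.8
ee_pos: [0.5959, 0.0795, 0.1286]
eef_rot: [-1.573, -0.009, 0.287]
force: [-0.3, 0.4, 0.0]
grip_width: 0.0645
```

```bash
python3 d.py 0.4036 0.2515 0.08 0.286
```

```text
t 3.8 pos [0.5959 0.0795 0.1286] rpy [-1.573 -0.009  0.287] shift [-13.61   4.71  21.95] turn 0.001 w 0.0645
```

>>> jog_arm(
  targets=[
    [5.0, [-13.6, 0, 22], 0],
    [5.0, [-13.6, 0, 22], 0],
    [5.0, [-13.6, 0, 22], 0],
    [5.0, [-13.6, 0, 22], 0],
    [5.0, [-13.6, 0, 22], 0],
    [5.0, [-13.6, 0, 22], 0],
    [5.0, [-13.6, 4.7, 22], 0],
    [5.0, [-13.6, 4.7, 22], 0],
    [5.0, [-13.6, 4.7, 22], 0],
    [5.0, [-13.6, 4.7, 22], 0],
  ],
)

```text
time_s: 4.8
ee_pos: [0.402, 0.2517, 0.0773]
eef_rot: [-1.57, -0.002, 0.286]
force: [-0.1, -0.3, 0.1]
grip_width: 0.0645
```

```bash
python3 d.py 0.4036 0.2515 0.0265 0.286; python3 - <<'E'
from h import *
c=shot('wrist','w2'); hsv=cv2.cvtColor(c['img'],cv2.COLOR_RGB2HSV)
b=cv2.inRange(hsv,(108,120,60),(128,255,255)); n,l,s,ce=cv2.connectedComponentsWithStats(b); print(s[1:][s[1:,4]>500])
E
```

```text
t 4.8 pos [0.402  0.2517 0.0773] rpy [-1.57  -0.002  0.286] shift [ 0.14  5.08 -0.07] turn 0.0 w 0.0645
[[ 211  164  140   82 7920]
 [ 218  277   44   38  634]
 [ 300  279   43   36  652]
 [ 223  345  116    9  872]]
```

View pics/w2.png

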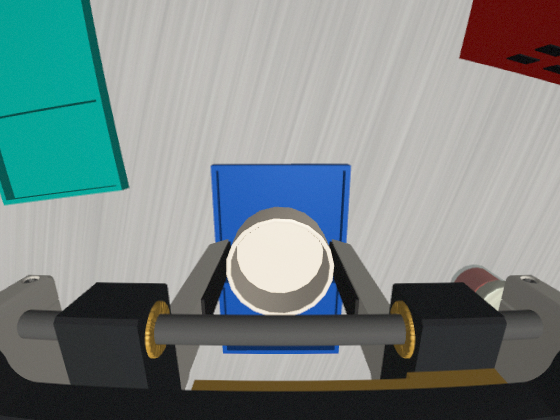

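View: dish (280,262) held and centred over the larger bay of the blue tray. Lowering it, with only a small opening so the fingers stay clear of the rim.

>>> jog_arm(
  targets=[
    [5.0, [0.1, 2.5, -0.1], 0],
    [5.0, [0.1, 4, -0.1], 0],
    [5.0, [0.1, 4.5, -0.1], 0],
    [5.0, [0.1, 4.8, -0.1], 0],
    [5.0, [0.1, 5.0, -0.1], 0],
    [5.0, [0.1, 5.1, -0.1], 0],
    [5.0, [0.1, 5.1, -0.1], 0],
    [5.0, [0.1, 5.1, -0.1], 0],
  ],
)

```text
time_s: 5.65
ee_pos: [0.4028, 0.2513, 0.0266]
eef_rot: [-1.571, -0.002, 0.287]
force: [-4.1, -3.4, 14.2]
grip_width: 0.0647
```

>>> jog_arm(
  targets=[
    [6.8, [0, 0, 0], 0],
    [6.8, [0, 0, 0], 0],
    [6.8, [0, 0, 0], 0],
    [6.8, [0, -1.5, 0], 0],
    [6.8, [0, -4, 0], 0],
    [6.8, [0, -9, 0], 0],
    [6.8, [0, -14, 0], 0],
    [6.8, [0, -17, 0], 0],
    [6.8, [0, -17, 0], 0],
    [6.8, [0, -17, 0], 0],
  ],
)

```text
time_s: 6.65
ee_pos: [0.4022, 0.2511, 0.1948]
eef_rot: [-1.571, -0.001, 0.287]
force: [-0.3, -0.6, -0.6]
grip_width: 0.068
```

```bash
python3 d.py 0.674 0.179 0.2 0.286;  python3 - <<'E'
from h import *
c=shot('wrist'); P=cloud(c); z=P[:,:,2]
m=(z>0.015)&(z<.05)&(abs(P[:,:,0]-.4036)<.06)&(abs(P[:,:,1]-.2515)<.06); p=P[m]; t=p[p[:,2]>.024]; print(p[:,2].max(),((t.max(0)+t.min(0))/2).round(4),(t.max(0)-t.min(0)).round(3))
E
```

```text
t 6.65 pos [0.4022 0.2511 0.1948] rpy [-1.571e+00 -1.000e-03  2.870e-01] shift [ 24.03  -0.5  -14.61] turn 0.001 w 0.068
0.03282902512982594 [0.4021 0.2511 0.0284] [0.063 0.063 0.009]
```

>>> jog_arm(
  targets=[
    [6.8, [24, -0.5, -14.6], 0],
    [6.8, [24, -0.5, -14.6], 0],
    [6.8, [24, -0.5, -14.6], 0],
    [6.8, [24, -0.5, -14.6], 0],
    [6.8, [24, -0.5, -14.6], 0],
    [6.8, [24, -0.5, -14.6], 0],
    [6.8, [24, -0.5, -14.6], 0],
    [6.8, [24, -0.5, -14.6], 0],
    [6.8, [24, -0.5, -14.6], 0],
    [6.8, [24, -0.5, -14.6], 0],
  ],
  grip_force=20,
)

```text
time_s: 7.7
ee_pos: [0.673, 0.1796, 0.2]
eef_rot: [-1.571, 0.0, 0.288]
force: [0.4, 0.2, 1.3]
grip_width: 0.0679
```

```bash
python3 d.py 0.674 0.179 0.053 0.286;  python3 - <<'E'
from h import *
c=shot('wrist','w3'); P=cloud(c); z=P[:,:,2]
m=(z>0.095)&(z<.12)&(abs(P[:,:,0]-.674)<.05)&(abs(P[:,:,1]-.179)<.05); t=P[m]; print(len(t),((t.max(0)+t.min(0))/2).round(4),(t.max(0)-t.min(0)).round(3))
E
```

```text
t 7.7 pos [0.673  0.1796 0.2   ] rpy [-1.571  0.     0.288] shift [ 0.08 14.7  -0.09] turn 0.002 w 0.0679
666 [0.6745 0.1802 0.1077] [0.025 0.025 0.012]
```

Bottle measured at (0.6745, 0.180). Descending and gripping.

>>> jog_arm(
  targets=[
    [6.8, [0.1, 4, 0], 0],
    [6.8, [0.1, 8, 0], 0],
    [6.8, [0.1, 11.5, 0], 0],
    [6.8, [0.1, 13.5, 0], 0],
    [6.8, [0.1, 14.5, 0], 0],
    [6.8, [0.1, 14.7, 0], 0],
    [6.8, [0.1, 14.7, 0], 0],
    [3.5, [0.1, 14.7, 0], 0],
    [3.5, [0.1, 14.7, 0], 0],
    [3.5, [0.1, 14.7, 0], 0],
  ],
  grip_force=20,
)

```text
time_s: 8.75
ee_pos: [0.675, 0.1794, 0.0537]
eef_rot: [-1.571, -0.001, 0.287]
force: [-0.7, 0.4, -0.0]
grip_width: 0.0472
```

>>> jog_arm(
  targets=[
    [3.5, [0, 0, 0], 0],
    [3.5, [0, 0, 0], 0],
    [3.5, [0, 0, 0], 0],
    [3.5, [0, 0, 0], 0],
    [3.5, [0, -2, 0], 0],
    [3.5, [0, -5, 0], 0],
    [3.5, [0, -9, 0], 0],
    [3.5, [0, -11, 0], 0],
    [3.5, [0, -11, 0], 0],
    [3.5, [0, -11, 0], 0],
  ],
)

```text
time_s: 9.75
ee_pos: [0.6742, 0.1792, 0.1612]
eef_rot: [-1.571, 0.002, 0.287]
force: [0.2, 0.3, -3.7]
grip_width: 0.042
```

```bash
python3 d.py 0.402 0.251 0.163 0.286
```

```text
t 9.75 pos [0.6742 0.1792 0.1612] rpy [-1.571  0.002  0.287] shift [-24.08  -0.13  14.59] turn 0.001 w 0.042
```

>>> jog_arm(
  targets=[
    [3.5, [-2, 0, 1.2], 0],
    [3.5, [-6, 0, 3.6], 0],
    [3.5, [-10, 0, 6.1], 0],
    [3.5, [-14, 0, 8.5], 0],
    [3.5, [-18, 0, 10.9], 0],
    [3.5, [-21.5, 0, 13], 0],
    [3.5, [-23.5, 0, 14.2], 0],
    [3.5, [-24.1, 0, 14.6], 0],
    [3.5, [-24.1, 0, 14.6], 0],
    [3.5, [-24.1, 0, 14.6], 0],
  ],
)

```text
time_s: 10.75
ee_pos: [0.4029, 0.2508, 0.1622]
eef_rot: [-1.571, 0.001, 0.287]
force: [0.1, -0.3, -2.8]
grip_width: 0.0417
```

```bash
python3 d.py 0.402 0.251 0.060 0.286; python3 - <<'E'
from h import *
shot('wrist','w4')
E
```

```text
t 10.75 pos [0.4029 0.2508 0.1622] rpy [-1.571e+00  1.000e-03  2.870e-01] shift [-0.08 10.22  0.05] turn 0.001 w 0.0417
```

View pics/w4.png

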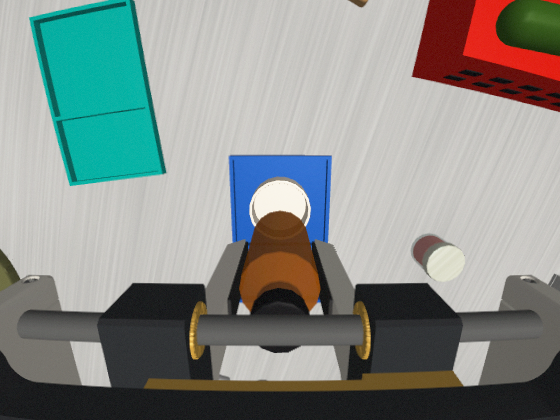

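View: bottle (280,250) held upright, in line with the dish (280,208) in the tray. Lowering slowly.

>>> jog_arm(
  targets=[
    [3.5, [0, 3, 0], 0],
    [3.5, [0, 6, 0], 0],
    [3.5, [0, 8, 0], 0],
    [3.5, [0, 9, 0], 0],
    [3.5, [0, 9.5, 0], 0],
    [3.5, [0, 9.7, 0], 0],
    [3.5, [0, 9.9, 0], 0],
    [3.5, [0, 10.1, 0], 0],
    [3.5, [0, 10.2, 0], 0],
    [3.5, [0, 10.2, 0], 0],
  ],
)

```text
time_s: 11.8
ee_pos: [0.4023, 0.2511, 0.061]
eef_rot: [-1.571, -0.0, 0.287]
force: [-0.6, 0.0, -2.2]
grip_width: 0.0417
```

>>> jog_arm(
  targets=[
    [3.5, [0, 0.05, 0], 0],
    [3.5, [0, 0.1, 0], 0],
    [3.5, [0, 0.1, 0], 0],
    [3.5, [0, 0.1, 0], 0],
  ],
)

```text
time_s: 12.2
ee_pos: [0.4024, 0.2512, 0.0602]
eef_rot: [-1.571, -0.001, 0.287]
force: [-1.6, -1.4, 6.5]
grip_width: 0.0421
```

Contact. Releasing and going up past the cap.

>>> jog_arm(
  targets=[
    [6.0, [0, 0, 0], 0],
    [6.0, [0, 0, 0], 0],
    [6.0, [0, 0, 0], 0],
    [6.0, [0, 0, 0], 0],
    [6.0, [0, -2, 0], 0],
    [6.0, [0, -6, 0], 0],
    [6.0, [0, -10, 0], 0],
    [6.0, [0, -14, 0], 0],
    [6.0, [0, -14, 0], 0],
    [6.0, [0, -14, 0], 0],
  ],
)

```text
time_s: 13.2
ee_pos: [0.4023, 0.2511, 0.2]
eef_rot: [-1.571, -0.001, 0.287]
force: [-0.3, 0.2, -0.9]
grip_width: 0.0597
```

```bash
python3 d.py 0.684 0.012 0.2 0.286; python3 - <<'E'
from h import *
c=shot('wrist'); P=cloud(c); z=P[:,:,2]
n=(abs(P[:,:,0]-.402)<.05)&(abs(P[:,:,1]-.251)<.05)
for a,b in((.1,.14),(.024,.04)):
  t=P[n&(z>a)&(z<b)]; print(len(t),((t.max(0)+t.min(0))/2).round(4),(t.max(0)-t.min(0)).round(3),t[:,2].max())
E
```

```text
t 13.2 pos [0.4023 0.2511 0.2   ] rpy [-1.571e+00 -1.000e-03  2.870e-01] shift [ 2.025e+01  1.000e-02 -3.091e+01] turn 0.001 w 0.0597
707 [0.4017 0.2518 0.1105] [0.025 0.026 0.021] 0.12085201778021312
407 [0.402  0.2547 0.0319] [0.063 0.057 0.016] 0.03963511061123709
```

Bottle is standing upright in the dish: cap at (0.402, 0.252), top at about 0.119. Shaker next.

>>> jog_arm(
  targets=[
    [6.0, [20.2, 0, -30.9], 0],
    [6.0, [20.2, 0, -30.9], 0],
    [6.0, [20.2, 0, -30.9], 0],
    [6.0, [20.2, 0, -30.9], 0],
    [6.0, [20.2, 0, -30.9], 0],
    [6.0, [20.2, 0, -30.9], 0],
    [6.0, [20.2, 0, -30.9], 0],
    [6.0, [20.2, 0, -30.9], 0],
    [6.0, [20.2, 0, -30.9], 0],
    [6.0, [20.2, 0, -30.9], 0],
  ],
)

```text
time_s: 14.25
ee_pos: [0.6828, 0.012, 0.1977]
eef_rot: [-1.57, 0.003, 0.287]
force: [0.8, 0.2, 0.2]
grip_width: 0.0598
```

```bash
python3 d.py 0.684 0.012 0.038 0.286;  python3 - <<'E'
from h import *
c=shot('wrist'); P=cloud(c); z=P[:,:,2]
m=(z>0.055)&(z<.12)&(abs(P[:,:,0]-.684)<.04)&(abs(P[:,:,1]-.012)<.04); t=P[m]; print(len(t),((t.max(0)+t.min(0))/2).round(4),(t.max(0)-t.min(0)).round(3))
E
```

```text
t 14.25 pos [0.6828 0.012  0.1977] rpy [-1.57   0.003  0.287] shift [ 0.16 15.97 -0.05] turn 0.001 w 0.0598
1237 [0.685  0.0123 0.0679] [0.041 0.041 0.024]
```

>>> jog_arm(
  targets=[
    [6.0, [0.2, 4, 0], 0],
    [6.0, [0.2, 8, 0], 0],
    [6.0, [0.2, 12, 0], 0],
    [6.0, [0.2, 14.5, 0], 0],
    [6.0, [0.2, 15.8, 0], 0],
    [6.0, [0.2, 16.3, 0], 0],
    [6.0, [0.2, 16.3, 0], 0],
    [3.4, [0.2, 16.3, 0], 0],
    [3.4, [0.2, 16.3, 0], 0],
    [3.4, [0.2, 16.3, 0], 0],
  ],
  grip_force=18,
)

```text
time_s: 15.3
ee_pos: [0.6858, 0.0125, 0.038]
eef_rot: [-1.571, -0.002, 0.287]
force: [-1.2, -0.1, 3.6]
grip_width: 0.0411
```

>>> jog_arm(
  targets=[
    [3.4, [0, 0, 0], 0],
    [3.4, [0, 0, 0], 0],
    [3.4, [0, 0, 0], 0],
    [3.4, [0, -2, 0], 0],
    [3.4, [0, -6, 0], 0],
    [3.4, [0, -10, 0], 0],
    [3.4, [0, -13, 0], 0],
    [3.4, [0, -15, 0], 0],
    [3.4, [0, -15, 0], 0],
    [3.4, [0, -15, 0], 0],
  ],
)

```text
time_s: 16.3
ee_pos: [0.6851, 0.0125, 0.1858]
eef_rot: [-1.571, 0.001, 0.287]
force: [-0.4, 0.3, -2.1]
grip_width: 0.0411
```

```bash
python3 d.py 0.4276 0.170 0.15 0.286
```

```text
t 16.3 pos [0.6851 0.0125 0.1858] rpy [-1.571e+00  1.000e-03  2.870e-01] shift [-20.23   3.6   22.4 ] turn 0.001 w 0.0411
```

>>> jog_arm(
  targets=[
    [3.4, [-2.5, 0, 2.7], 0],
    [3.4, [-6, 0, 6.6], 0],
    [3.4, [-9.5, 0, 10.5], 0],
    [3.4, [-13, 0, 14.4], 0],
    [3.4, [-16.5, 0, 18.3], 0],
    [3.4, [-19, 0, 21], 0],
    [3.4, [-20.2, 0, 22.4], 0],
    [3.4, [-20.2, 2, 22.4], 0],
    [3.4, [-20.2, 3.5, 22.4], 0],
    [3.4, [-20.2, 3.5, 22.4], 0],
  ],
)

```text
time_s: 17.3
ee_pos: [0.4266, 0.1698, 0.149]
eef_rot: [-1.571, 0.005, 0.287]
force: [0.4, -0.4, -0.9]
grip_width: 0.0411
```

```bash
python3 d.py 0.4276 0.170 0.041 0.286; python3 - <<'E'
from h import *
shot('wrist','w5'); c=shot('scene','s5'); im=cv2.resize(c['img'][150:330,250:490],None,fx=3,fy=3,interpolation=2); cv2.imwrite('pics/s5c.png',im[:,:,::-1])
E
```

```text
t 17.3 pos [0.4266 0.1698 0.149 ] rpy [-1.571  0.005  0.287] shift [ 1.60e-01  1.08e+01 -1.00e-02] turn 0.001 w 0.0411
```

View pics/w5.png

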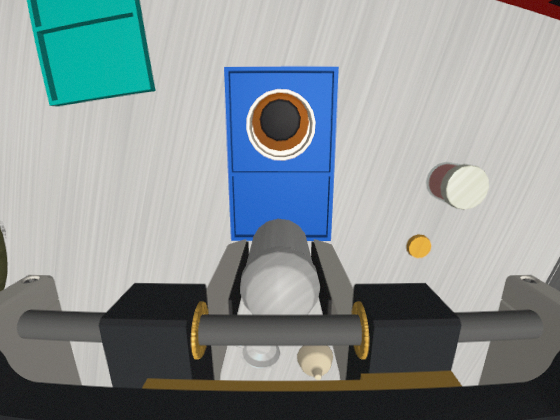

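View pics/s5c.png

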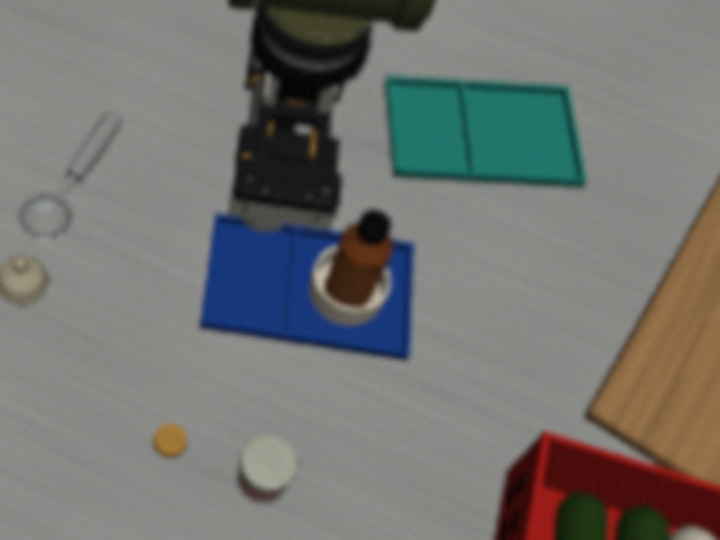

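Views: the bottle stands in the dish (280,120), the shaker (280,270) is upright in the jaws, and the smaller bay (281,205) lies ahead. Lowering.

>>> jog_arm(
  targets=[
    [3.4, [0.1, 3, 0], 0],
    [3.4, [0.1, 6.5, 0], 0],
    [3.4, [0.1, 9, 0], 0],
    [3.4, [0.1, 10, 0], 0],
    [3.4, [0.1, 10.5, 0], 0],
    [3.4, [0.1, 10.7, 0], 0],
    [3.4, [0.1, 10.9, 0], 0],
    [3.4, [0.1, 11.0, 0], 0],
    [3.4, [0.1, 11.0, 0], 0],
  ],
)

```text
time_s: 18.3
ee_pos: [0.4294, 0.1705, 0.0423]
eef_rot: [-1.571, -0.001, 0.287]
force: [0.5, -0.2, -0.7]
grip_width: 0.0409
```

>>> jog_arm(
  targets=[
    [3.4, [-0.1, 0.1, 0], 0],
    [3.4, [-0.1, 0.2, 0], 0],
    [3.4, [-0.1, 0.25, 0], 0],
    [3.4, [-0.1, 0.25, 0], 0],
  ],
)

```text
time_s: 18.7
ee_pos: [0.4286, 0.1703, 0.0407]
eef_rot: [-1.571, -0.001, 0.287]
force: [-6.8, -2.6, 20.3]
grip_width: 0.0411
```

Contact. Releasing.

>>> jog_arm(
  targets=[
    [6.0, [0, 0, 0], 0],
    [6.0, [0, 0, 0], 0],
    [6.0, [0, 0, 0], 0],
    [6.0, [0, 0, 0], 0],
    [6.0, [0, -2, 0], 0],
    [6.0, [0, -6, 0], 0],
    [6.0, [0, -11, 0], 0],
    [8.5, [0, -16, 0], 0],
    [8.5, [0, -16, 0], 0],
    [8.5, [0, -16, 0], 0],
  ],
)

```text
time_s: 19.7
ee_pos: [0.4283, 0.1702, 0.1998]
eef_rot: [-1.571, -0.002, 0.287]
force: [-0.7, -0.3, -1.5]
grip_width: 0.0805
```

```bash
python3 d.py 0.584 -0.088 0.2 0.286; python3 - <<'E'
from h import *
c=shot('wrist'); P=cloud(c); z=P[:,:,2]
n=(abs(P[:,:,0]-.4276)<.04)&(abs(P[:,:,1]-.17)<.04)
t=P[n&(z>.056)&(z<.1)]; print(len(t),((t.max(0)+t.min(0))/2).round(4),(t.max(0)-t.min(0)).round(3),t[:,2].max())
E
```

```text
t 19.7 pos [0.4283 0.1702 0.1998] rpy [-1.571 -0.002  0.287] shift [ 7.620e+00 -1.000e-02 -2.917e+01] turn 0.001 w 0.0805
1240 [0.4275 0.1701 0.0703] [0.041 0.041 0.024] 0.0823729700136579
```

Shaker stands at (0.4275, 0.170), top at 0.082. Big jar next.

>>> jog_arm(
  targets=[
    [8.5, [7.6, 0, -29.2], 0],
    [8.5, [7.6, 0, -29.2], 0],
    [8.5, [7.6, 0, -29.2], 0],
    [8.5, [7.6, 0, -29.2], 0],
    [8.5, [7.6, 0, -29.2], 0],
    [8.5, [7.6, 0, -29.2], 0],
    [8.5, [7.6, 0, -29.2], 0],
    [8.5, [7.6, 0, -29.2], 0],
    [8.5, [7.6, 0, -29.2], 0],
    [8.5, [7.6, 0, -29.2], 0],
  ],
)

```text
time_s: 20.75
ee_pos: [0.5833, -0.0872, 0.1991]
eef_rot: [-1.57, 0.001, 0.288]
force: [-0.1, 0.2, 0.4]
grip_width: 0.0851
```

```bash
python3 d.py 0.584 -0.088 0.033 0.286;  python3 - <<'E'
from h import *
c=shot('wrist'); P=cloud(c); z=P[:,:,2]
m=(z>0.058)&(z<.1)&(abs(P[:,:,0]-.584)<.045)&(abs(P[:,:,1]+.088)<.045); t=P[m]; print(len(t),((t.max(0)+t.min(0))/2).round(4),(t.max(0)-t.min(0)).round(3))
E
```

```text
t 20.75 pos [ 0.5833 -0.0872  0.1991] rpy [-1.57e+00  1.00e-03  2.88e-01] shift [ 0.05 16.61 -0.11] turn 0.002 w 0.0851
2597 [ 0.5822 -0.0859  0.0652] [0.059 0.059 0.014]
```

>>> jog_arm(
  targets=[
    [8.5, [-0.05, 4, 0.1], 0],
    [8.5, [-0.05, 8, 0.1], 0],
    [8.5, [-0.05, 12, 0.1], 0],
    [8.5, [-0.05, 15, 0.1], 0],
    [8.5, [-0.05, 16.5, 0.1], 0],
    [8.5, [-0.05, 17, 0.1], 0],
    [8.5, [-0.05, 17, 0.1], 0],
    [5.0, [-0.05, 17, 0.1], 0],
    [5.0, [-0.05, 17, 0.1], 0],
    [5.0, [-0.05, 17, 0.1], 0],
  ],
  grip_force=22,
)

```text
time_s: 21.8
ee_pos: [0.5834, -0.0877, 0.0303]
eef_rot: [-1.571, -0.001, 0.287]
force: [-0.6, 0.3, 0.3]
grip_width: 0.0644
```

>>> jog_arm(
  targets=[
    [5.0, [0, 0, 0], 0],
    [5.0, [0, 0, 0], 0],
    [5.0, [0, 0, 0], 0],
    [5.0, [0, 0, 0], 0],
    [5.0, [0, -2, 0], 0],
    [5.0, [0, -5, 0], 0],
    [5.0, [0, -9, 0], 0],
    [5.0, [0, -12, 0], 0],
    [5.0, [0, -12, 0], 0],
    [5.0, [0, -12, 0], 0],
  ],
)

```text
time_s: 22.8
ee_pos: [0.5827, -0.0875, 0.1488]
eef_rot: [-1.571, 0.0, 0.287]
force: [0.2, 0.1, -2.7]
grip_width: 0.0595
```

```bash
python3 d.py 0.4027 -0.2063 0.15 0.286
```

```text
t 22.8 pos [ 0.5827 -0.0875  0.1488] rpy [-1.571  0.     0.287] shift [-20.63  -0.12  -6.3 ] turn 0.001 w 0.0595
```

>>> jog_arm(
  targets=[
    [5.0, [-2, 0, -0.6], 0],
    [5.0, [-5.5, 0, -1.7], 0],
    [5.0, [-9.5, 0, -2.9], 0],
    [5.0, [-13.5, 0, -4.1], 0],
    [5.0, [-17, 0, -5.2], 0],
    [5.0, [-19.5, 0, -6], 0],
    [5.0, [-20.6, 0, -6.3], 0],
    [5.0, [-20.6, 0, -6.3], 0],
    [5.0, [-20.6, 0, -6.3], 0],
    [5.0, [-20.6, 0, -6.3], 0],
  ],
)

```text
time_s: 23.8
ee_pos: [0.4039, -0.2057, 0.149]
eef_rot: [-1.57, 0.0, 0.288]
force: [-0.1, 0.2, -2.2]
grip_width: 0.0593
```

```bash
python3 d.py 0.4027 -0.2063 0.0333 0.286; python3 - <<'E'
from h import *
shot('wrist','w6')
E
```

```text
t 23.8 pos [ 0.4039 -0.2057  0.149 ] rpy [-1.57   0.     0.288] shift [-0.13 11.57 -0.03] turn 0.002 w 0.0593
```

View pics/w6.png

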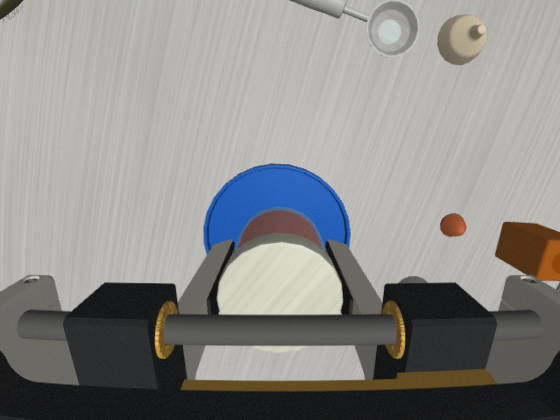

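View: jar (280,290) held upright, round tray (278,230) beneath and in front. Lowering.

>>> jog_arm(
  targets=[
    [5.0, [-0.1, 3, 0], 0],
    [5.0, [-0.1, 6.5, 0], 0],
    [5.0, [-0.1, 9, 0], 0],
    [5.0, [-0.1, 10.3, 0], 0],
    [5.0, [-0.1, 10.9, 0], 0],
    [5.0, [-0.1, 11.2, 0], 0],
    [5.0, [-0.1, 11.4, 0], 0],
    [5.0, [-0.1, 11.5, 0], 0],
    [5.0, [-0.1, 11.5, 0], 0],
    [5.0, [-0.1, 11.5, 0], 0],
  ],
)

```text
time_s: 24.85
ee_pos: [0.4025, -0.2067, 0.0347]
eef_rot: [-1.571, -0.0, 0.287]
force: [0.3, -0.0, -2.3]
grip_width: 0.0593
```

>>> jog_arm(
  targets=[
    [5.0, [0, 0.05, 0], 0],
    [5.0, [0, 0.1, 0], 0],
    [5.0, [0, 0.15, 0], 0],
    [5.0, [0, 0.15, 0], 0],
    [5.0, [0, 0.15, 0], 0],
  ],
)

```text
time_s: 25.35
ee_pos: [0.4023, -0.2067, 0.033]
eef_rot: [-1.571, -0.0, 0.287]
force: [-2.3, 1.3, 3.0]
grip_width: 0.0593
```

Contact (about 5 N). Releasing.

>>> jog_arm(
  targets=[
    [7.6, [0, 0, 0], 0],
    [7.6, [0, 0, 0], 0],
    [7.6, [0, 0, 0], 0],
    [7.6, [0, 0, 0], 0],
    [7.6, [0, -2, 0], 0],
    [7.6, [0, -6, 0], 0],
    [7.6, [0, -11, 0], 0],
    [7.0, [0, -16.5, 0], 0],
    [7.0, [0, -16.5, 0], 0],
    [7.0, [0, -16.5, 0], 0],
  ],
)

```text
time_s: 26.35
ee_pos: [0.4026, -0.2068, 0.1987]
eef_rot: [-1.573, -0.002, 0.287]
force: [-0.5, -0.5, -0.1]
grip_width: 0.0696
```

```bash
python3 d.py 0.585 -0.265 0.2 0.286; python3 - <<'E'
from h import *
c=shot('wrist'); P=cloud(c); z=P[:,:,2]
n=(abs(P[:,:,0]-.4027)<.05)&(abs(P[:,:,1]+.2065)<.05)
t=P[n&(z>.06)&(z<.1)]; print(len(t),((t.max(0)+t.min(0))/2).round(4),(t.max(0)-t.min(0)).round(3),t[:,2].max())
E
```

```text
t 26.35 pos [ 0.4026 -0.2068  0.1987] rpy [-1.573 -0.002  0.287] shift [ 15.84  -0.08 -10.75] turn 0.001 w 0.0696
2665 [ 0.4008 -0.205   0.0679] [0.059 0.059 0.014] 0.07498561686308619
```

Jar stands at (0.401, -0.205). Cup next.

>>> jog_arm(
  targets=[
    [7.0, [15.8, 0, -10.7], 0],
    [7.0, [15.8, 0, -10.7], 0],
    [7.0, [15.8, 0, -10.7], 0],
    [7.0, [15.8, 0, -10.7], 0],
    [7.0, [15.8, 0, -10.7], 0],
    [7.0, [15.8, 0, -10.7], 0],
    [7.0, [15.8, 0, -10.7], 0],
    [7.0, [15.8, 0, -10.7], 0],
  ],
)

```text
time_s: 27.2
ee_pos: [0.5834, -0.2643, 0.1981]
eef_rot: [-1.571, -0.0, 0.287]
force: [-0.6, -0.6, 0.7]
grip_width: 0.0698
```

```bash
python3 d.py 0.585 -0.265 0.033 0.286;  python3 - <<'E'
from h import *
c=shot('wrist'); P=cloud(c); z=P[:,:,2]
m=(z>0.05)&(z<.1)&(abs(P[:,:,0]-.585)<.045)&(abs(P[:,:,1]+.265)<.045); t=P[m]; print(len(t),((t.max(0)+t.min(0))/2).round(4),(t.max(0)-t.min(0)).round(3))
E
```

```text
t 27.2 pos [ 0.5834 -0.2643  0.1981] rpy [-1.571 -0.     0.287] shift [ 0.14 16.51 -0.11] turn 0.001 w 0.0698
500 [ 0.5844 -0.2628  0.0559] [0.045 0.046 0.012]
```

>>> jog_arm(
  targets=[
    [7.0, [0.1, 4, 0.1], 0],
    [7.0, [0.1, 8, 0.1], 0],
    [7.0, [0.1, 12, 0.1], 0],
    [7.0, [0.1, 15, 0.1], 0],
    [7.0, [0.1, 16.2, 0.1], 0],
    [7.0, [0.1, 16.5, 0.1], 0],
    [7.0, [0.1, 16.5, 0.1], 0],
    [3.8, [0.1, 16.5, 0.1], 0],
    [3.8, [0.1, 16.5, 0.1], 0],
    [3.8, [0.1, 16.5, 0.1], 0],
  ],
  grip_force=15,
)

```text
time_s: 28.25
ee_pos: [0.5851, -0.2634, 0.0338]
eef_rot: [-1.572, -0.001, 0.287]
force: [-0.1, 0.1, 0.3]
grip_width: 0.049
```

>>> jog_arm(
  targets=[
    [3.8, [0, 0, 0], 0],
    [3.8, [0, 0, 0], 0],
    [3.8, [0, 0, 0], 0],
    [3.8, [0, 0, 0], 0],
    [3.8, [0, -2, 0], 0],
    [3.8, [0, -6, 0], 0],
    [3.8, [0, -10, 0], 0],
    [3.8, [0, -13, 0], 0],
    [3.8, [0, -13, 0], 0],
    [3.8, [0, -13, 0], 0],
  ],
)

```text
time_s: 29.25
ee_pos: [0.5847, -0.2632, 0.1627]
eef_rot: [-1.571, -0.0, 0.287]
force: [-0.0, 0.7, -1.2]
grip_width: 0.0451
```

```bash
python3 d.py 0.4213 -0.2705 0.16 0.286
```

```text
t 29.25 pos [ 0.5847 -0.2632  0.1627] rpy [-1.571 -0.     0.287] shift [-15.88   0.27   3.93] turn 0.001 w 0.0451
```

>>> jog_arm(
  targets=[
    [3.8, [-2, 0, 0.5], 0],
    [3.8, [-5, 0, 1.2], 0],
    [3.8, [-8.5, 0, 2.1], 0],
    [3.8, [-12, 0, 3], 0],
    [3.8, [-14.5, 0, 3.6], 0],
    [3.8, [-15.9, 0, 3.9], 0],
    [3.8, [-15.9, 0, 3.9], 0],
    [3.8, [-15.9, 0, 3.9], 0],
    [3.8, [-15.9, 0, 3.9], 0],
  ],
)

```text
time_s: 30.15
ee_pos: [0.4218, -0.2707, 0.1622]
eef_rot: [-1.57, 0.0, 0.287]
force: [-0.1, 0.1, -1.9]
grip_width: 0.0452
```

```bash
python3 d.py 0.4213 -0.2705 0.0365 0.286; python3 - <<'E'
from h import *
shot('wrist','w7')
E
```

```text
t 30.15 pos [ 0.4218 -0.2707  0.1622] rpy [-1.57   0.     0.287] shift [-0.04 12.57  0.02] turn 0.001 w 0.0452
```

View pics/w7.png

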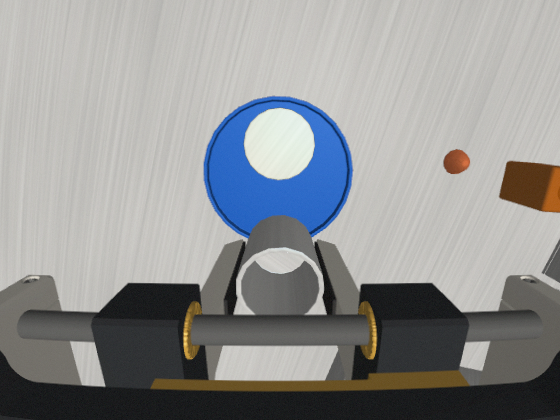

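View: jar (280,143) stands in the tray and the cup (280,280) is upright in the jaws. Lowering.

>>> jog_arm(
  targets=[
    [3.8, [0, 3.5, 0], 0],
    [3.8, [0, 7, 0], 0],
    [3.8, [0, 10, 0], 0],
    [3.8, [0, 11.3, 0], 0],
    [3.8, [0, 11.9, 0], 0],
    [3.8, [0, 12.2, 0], 0],
    [3.8, [0, 12.4, 0], 0],
    [3.8, [0, 12.4, 0], 0],
    [3.8, [0, 12.5, 0], 0],
    [3.8, [0, 12.5, 0], 0],
  ],
)

```text
time_s: 31.2
ee_pos: [0.4214, -0.271, 0.0382]
eef_rot: [-1.571, -0.0, 0.287]
force: [-0.4, 0.4, -0.9]
grip_width: 0.0446
```

>>> jog_arm(
  targets=[
    [3.8, [0, 0.05, 0], 0],
    [3.8, [0, 0.1, 0], 0],
    [3.8, [0, 0.15, 0], 0],
    [3.8, [0, 0.15, 0], 0],
    [3.8, [0, 0.15, 0], 0],
  ],
)

```text
time_s: 31.7
ee_pos: [0.4213, -0.2709, 0.0365]
eef_rot: [-1.571, -0.0, 0.287]
force: [-1.4, 0.7, 3.0]
grip_width: 0.0451
```

>>> jog_arm(
  targets=[
    [6.2, [0, 0, 0], 0],
    [6.2, [0, 0, 0], 0],
    [6.2, [0, 0, 0], 0],
    [6.2, [0, 0, 0], 0],
    [6.2, [0, -2, 0], 0],
    [6.2, [0, -6, 0], 0],
    [6.2, [0, -11, 0], 0],
    [6.2, [0, -16.5, 0], 0],
    [6.2, [0, -16.5, 0], 0],
    [6.2, [0, -16.5, 0], 0],
  ],
)

```text
time_s: 32.7
ee_pos: [0.4216, -0.2711, 0.2023]
eef_rot: [-1.573, -0.002, 0.287]
force: [0.1, 0.7, -0.5]
grip_width: 0.0622
```

>>> jog_arm(
  targets=[
    [6.2, [0, -3, -15], 0],
    [6.2, [0, -3, -15], 0],
    [6.2, [0, -3, -15], 0],
    [6.2, [0, -3, -15], 0],
    [6.2, [0, -3, -15], 0],
    [6.2, [0, -3, -15], 0],
    [6.2, [0, -3, -15], 0],
  ],
)

```text
time_s: 33.4
ee_pos: [0.4636, -0.4135, 0.2309]
eef_rot: [-1.57, 0.0, 0.288]
force: [-1.2, -0.3, 0.4]
grip_width: 0.062
```

```bash
python3 - <<'E'
from h import *
c=shot('top'); P=cloud(c)
im=cv2.resize(c['img'][95:265,150:430],None,fx=2.8,fy=2.8,interpolation=2); cv2.imwrite('pics/fin.png',im[:,:,::-1])
for nm,x,y,a in [('bottle',.402,.251,.1),('shaker',.4276,.17,.056),('jar',.401,-.205,.06),('cup',.4213,-.2705,.05),('square',.679,-.165,.08),('sjar',.588,.246,.035)]:
    t=P[(abs(P[:,:,0]-x)<.032)&(abs(P[:,:,1]-y)<.032)&(P[:,:,2]>a)&(P[:,:,2]<.14)]
    print(nm,len(t),((t.max(0)+t.min(0))/2).round(3),t[:,2].max().round(3))
print(ctrl.get_obs()['ee_pos'],ctrl.get_obs()['time_s'])
shot('scene','fins')
E
```

```text
bottle 93 [0.403 0.25  0.113] 0.125
shaker 203 [0.429 0.167 0.072] 0.086
jar 429 [ 0.404 -0.205  0.071] 0.081
cup 102 [ 0.423 -0.271  0.061] 0.073
square 79 [ 0.678 -0.165  0.09 ] 0.097
sjar 206 [0.587 0.246 0.044] 0.053
[ 0.4637068  -0.41368136  0.23124631] 33.45
```

View pics/fin.png

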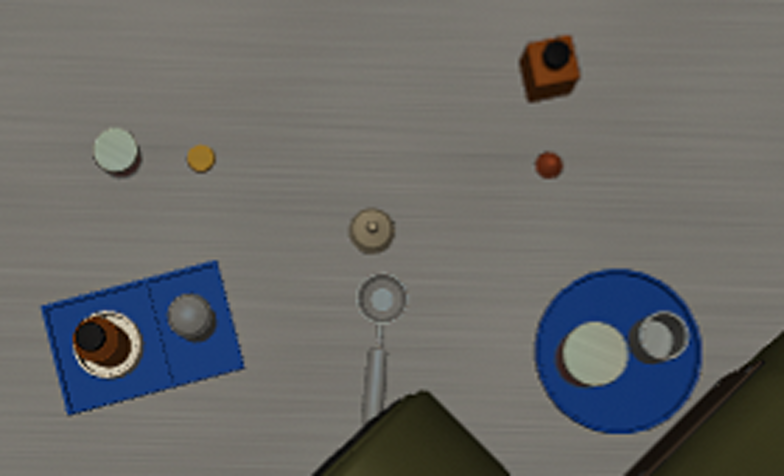

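View pics/fins.png

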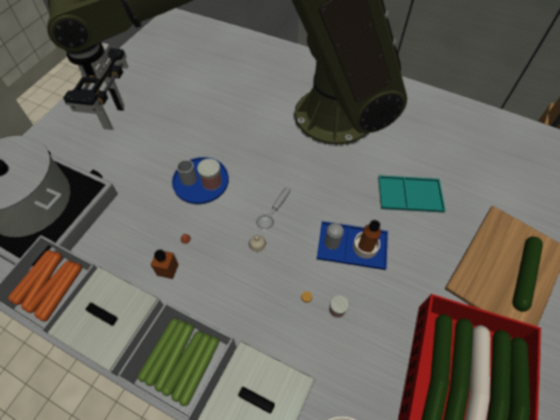

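Both pictures show all five items upright in their places: bottle in the dish and shaker in the blue oblong tray (353,240), jar and cup in the round tray (200,178). The square bottle and small jar haven't moved, and the arm is clear.

```bash
python3 -c "
from station import ctrl; print(ctrl.hand_in())"
```

```text
the job is handed in; nothing more can be done
None
```

Both table sets are made up and handed in at about 33 s on the robot's clock, well under the 134 s limit.

- **Oblong tray:** I set the dish in the larger bay, stood the sauce bottle in it, then stood the shaker in the smaller bay.
- **Round tray:** The big jar and the toothpick cup stand side by side.
- **Final checks:** The last top and scene pictures show all five items upright and let go, with the arm clear. Positions matched the targets within about 3 mm. The square bottle and small jar are where they started, within about 1 mm.
- **Forces:** The bottle touched down at about 9 N and the jar at about 5 N, and both were released only after contact. The highest readings were about 20 N when the shaker met the tray floor and 14 N for the dish.
- **Disagreements:** Final heights from the top camera read 3 to 10 mm high, as they did at the start, so I put that down to depth noise. The shaker grasp sat about 3 mm higher than commanded. I also entered one wrong number early on, so that move stopped about 7 cm short of the dish; nothing was touched.

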